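# Fetch a crate from the deep shelf and push it past the track's non-return stop

## Task

With the pull hook, reach over the front lip of the crate of jars, drag it off the deep shelf squarely onto the roller track, and lay the hook back down on the bench. Then push the crate along the rollers to the right, over the sprung non-return stop and into the packing bay, until the stop has clicked up behind it. Slide the crate, never lift it, keep the fingers off it while it is on the shelf, don't drop the hook, and leave everything else where it stands.

Things in the scene. Friction and masses are not known exactly. Their poses are not given: they have to be found in the camera images.
- station: Fixed station: roller track with a shelf behind it. Origin on the bench under the track's middle line; x away from the robot, y left along the track. 15 free rollers, axes along x, y 290 to -250, tops z 55 mm. Near guide strip along the whole track: inner face x -66, outer side x -89, top z 84.
- bay (a point): Middle of the packing bay's floor, the track's right end: station (0, -162, 55) mm. The bay runs from the sprung stop's nose (station y -55) to the end stop plate (inner face y -270, top z 85), so the 180 mm crate has 35 mm of play. Guides at x -66 and +66, up to z 84; the far one starts at y -40 with a mouth flared outwards up to y -4. Behind the rest of the track there is only the shelf.
- shelf_edge (a point): Middle of the shelf board's front edge, on its top: station (70, 200, 56) mm, 1 mm above the rollers. The board runs from x 70 back to 285, y -20 to 420. 20 mm square posts at x 135 and 275, y -10 and 410. It is open to the front.
- deck_edge (a point): Middle of the front edge of the wire deck above the shelf, on its underside: station (122, 200, 230) mm. The deck runs back from there over the whole shelf, y -20 to 420; a carton 110 x 120 x 55 tall is fixed on its left end.
- crate: Open grey crate of three jars, 120 (x) x 180 (y) x 90 tall, 0.6 to 0.9 kg. Origin: middle of its underside; x away from the robot. Walls 4 thick; the lip round the top stands out 5, is 8 deep. Jars in the back half; from the front wall's inner face, x -56, to x 0 it is free inside. Slides at 3 to 6 N, along the rollers under 1 N.
- crate_lip (a point): Starts 30 to 60 mm behind the shelf edge. Middle of the crate's front (robot-side) wall at its outer face, at the lip's top: crate frame (-60, 0, 90) mm.
- hook: Pull hook, 0.16 kg, lying on the bench left of the station, blade down; it stands by itself. Origin: underside of the grip; x along the tool to the blade, z up. Wooden grip 24 wide, 36 tall, x -60 to 40 mm; flat steel shank 14 wide, z 28 to 34; at its end the blade, a steel plate across it, x 98 to 102, 40 wide, hanging from z 34 to z 0.
- hook_blade (a point): Middle of the lower edge of the hook's blade: hook frame (100, 0, 0) mm.
- pawl (a joint): Sprung non-return stop, a steel dog 40 mm wide between two rollers at mid-track: 0 rad raised, about 0.27 with a crate on it, 0.42 at most. Hinged at its left; a 35 degree ramp rises to the right to a square nose. A crate coming from the left presses it down (about 3 N of push); once its left end has passed, the stop springs up behind it and it cannot go back.
- pawl_tip (a point): Right-hand edge of the stop's nose, mid-width: station (0, -55, 63) mm when raised. The stop's highest edge is then 12 mm above the roller tops, 3 mm left of this point. The crate is past it when its left end wall is right of y -55: its centre right of y -145.
- tin: Bystander: a plain food tin, 68 dia x 85 tall, on the shelf board left of the crate; origin at its underside.
- jar: Bystander: an amber jar with a brass lid, 66 dia x 85 tall, on the bench in front of the track; origin at its underside.
- tape: Bystander: a cardboard tape roll 96 dia x 30 tall lying on the bench left of the station; origin at its underside.
- bottle: Bystander: a green bottle 72 dia x 210 tall, right end of the bench; origin at its underside.
- paper_roll: Bystander: an upright paper roll 110 dia x 220 tall, right side; origin at its underside.
- screwdriver: Bystander: a screwdriver lying on the bench between robot and hook; origin at its underside (middle of its length).

How it is judged (in metres and radians):
On the way, in this order (a step that is already met when the one before it is completed fails the run):
1. the hook's blade is down inside the crate behind its front wall and is drawing the crate forward (blade pressing on the crate, crate 30 mm from its start) (contact force between hook and crate above 0.5 N and x of hook_blade in the frame of crate between -0.06 and 0 m and z of hook_blade in the frame of crate below 0.087 m and distance of crate from where it was at the start of the episode above 0.03 m), for 0.05 s.
2. the crate stands wholly on the roller track, clear of the shelf (its centre within 12 mm of the track's middle line) (x of crate in the frame of station between -0.012 and 0.012 m and y of crate in the frame of station above -0.02 m), for 0.2 s.
3. the hook has been laid on the bench and let go, the crate still waiting on the track before the stop (height (world z) of each of hook, hook_blade below 0.03 m and contact force between the fingers and hook below 0.1 N and x of crate in the frame of station below 0.012 m and y of crate in the frame of station above -0.02 m), for 0.1 s.
4. the crate rides over the sprung stop, pressing it down (value of joint pawl above 0.15 rad and y of crate in the frame of station below 0.06 m), for 0.05 s.
At the end, for the whole second after the job is handed in: The crate stands upright, at rest, on the rollers in the packing bay, its left end past the nose of the sprung stop (centre at station y -143 to -185 mm), the stop raised again behind it (within 0.06 rad). The hook lies at rest on the bench (grip and blade less than 30 mm up) (y of crate in the frame of station between -0.185 and -0.143 m and x of crate in the frame of station between -0.012 and 0.012 m and z of crate in the frame of station between 0.048 and 0.062 m and angle between crate's own z axis and vertical below 0.06 rad and value of joint pawl below 0.06 rad and linear speed of each of crate, hook below 0.02 m/s and height (world z) of hook between -0.01 and 0.03 m and height (world z) of hook_blade below 0.03 m); the robot touches nothing.
It fails at once if the fingers touch the crate while it is still on the shelf (contact force between the fingers and crate above 1 N and x of crate in the frame of station above 0.03 m).
It fails at once if the crate is lifted (25 mm above the rollers) or tipped (0.3 rad) (z of crate in the frame of station above 0.08 m or angle between crate's own z axis and vertical above 0.3 rad).
It fails at once if the hook is dropped: it falls freely, faster than 0.7 m/s, out of the fingers (linear speed of hook above 0.7 m/s and contact force between the fingers and hook below 0.1 N).
It fails at once if a bystander is shoved more than 30 mm or knocked over (distance of any of tin, jar, tape, bottle, paper_roll, screwdriver from where it was at the start of the episode above 0.03 m or angle between any of tin, jar, tape, bottle, paper_roll's own z axis and vertical above 0.5 rad).
It also fails if it takes over 64 s, if anything falls off the work surface, if the arm or the gripper's body presses on something with over 40 N, if the wrist force passes 120 N, or if a joint passes its speed limit or range.

## Robot

A 7-joint arm with a two-finger parallel gripper is mounted at the origin on the work surface. World frame = base frame: x ahead of the robot, y to its left, z up, the work surface at z = 0. Lengths are in mm, angles in rad, forces in N, time in s.
With the tool pointing down it reaches from about 425 to 1025 mm from the base axis. Payload 3.6 kg.
Tool frame: the origin (TCP) lies on the mounting face of the last link; the fingertips stand 173 mm ahead of it and the grasp point (between the pads) lies 155 mm ahead of it (env.grasp_offset is the distance from the TCP to the grasp point, in mm); z points along the fingers, y is the line along which they close (so a half turn about z gives the same grasp; the last joint's range is limited). The gripper opens to 85 mm and grips with 20 to 120 N. Pads are 22 mm wide; open, the fingers measure 114 mm over their backs; the gripper's body (76 mm by 85 mm) begins 54 mm behind the grasp point. The pads swing forward as they close: fully open they stand 13 mm farther back than shut.
Start: joints at [-1.226, 0.591, 0.048, 1.609, -0.033, 0.943, -0.034], TCP at [307.354, 656.63, 404.702] pointing down, gripper open.
Joint ranges: [-2.69, 2.69], [-0.47, 2.24], [-1.27, 1.36], [0.19, 2.51], [-1.53, 4.68], [0.08, 2.07], [-3.09, 3.09]. Speed limits (rad/s): [2.57, 2.57, 3.14, 3.14, 3.14, 3.14, 3.14].

## Interface

Orientations are given as a unit quaternion [w, x, y, z].
In Python, from plant import env gives the robot as it stands.
- The arm moves only by the tool jog_arm, called after "Emit:" by a JSON object that holds its "api" and its "payload". Schema: {"type":"object","properties":{"plan":{"type":"string"},"clamp_n":{"type":"number"},"only":{"type":"string"},"quiet":{"type":"boolean"},"lines":{"type":"string"}},"required":["plan"],"additionalProperties":false}. plan is a string of 1 to 12 rows, parted by semicolons, with the numbers parted by spaces; each row has 5 numbers: dx, dy, dz in units of 25 mm, then a turn about the tool's z in rad, then the opening from 0.0 (shut) to 1.0 (fully open); each row shifts and turns the commanded pose from where the row before left it, along the tool's axes as they then stand; what a row does not reach is not made up. A row lasts 1/12 s, in which the tool goes at most 41.7 mm and 0.125 rad, less where a joint would pass 70% of its speed; a pose out of reach is approached as far as the arm can. The fingers move at their own pace and stop on an object; clamp_n is the grip in N (left out, the last holds). Time passes only in rows, so rows that do not move let the fingers close. The tool returns the time, the measured TCP pose, the force, the opening and the grip force at its end. only (a regular expression) keeps the lines of the reply that match it, lines (a string "A,B") keeps lines A to B, and quiet returns only ok. Input that does not fit is refused with a message, and nothing moves.
- env.state(): the state, without advancing time (a new reading comes with each control period).
- env.read_camera(name): name is "side" or "top"; returns a dict with "color" (400x640x3 uint8, red, green, blue), "camera_matrix" (3x3 intrinsics, pixels), "world_to_cam" (4x4, takes a point from world to camera coordinates). Camera axes: x right, y up, looking along -z (the intrinsics and any distortion apply to the point x, -y, -z); pixel columns grow to the right and rows downward; lengths in mm; the calibration is good to about 2 mm. A picture is of the moment at which its call begins. There is no depth.
- env.hand_in(): hands the job in; it is judged then, once.
The state is a dict: "time": time; "q": joint angles; "joint_velocities": joint speeds; "joint_torque": joint torques, N m; "tcp_pos": TCP position; "tcp_rot": TCP orientation; "force": force on the tool from outside, world axes, zero at the start; "wrist_torque": the same for the moment, N m; "grip_width": opening from 0.0 (shut) to 1.0 (fully open); "grip_force": force on a finger pad.
Only numpy, scipy, OpenCV 4.12 (cv2) and the standard library are available. Lean on these libraries where they do the work, as an engineer would, in place of code of your own. Each camera call takes 0.05 s, during which the arm holds its last target. There are 200 camera calls.

## Working session

There is one attempt and no reset: what is moved stays moved. The work goes in short steps, Python scripts to look and compute and a tool call to move; the robot and the scene stay as the last step left them, time stands still between calls to the robot, and variables do not carry over. Pictures are saved under pics/ and viewed, at most 12 in all, crops included, and the job is handed in when it is done.

```bash
ls; mkdir -p pics
```

Run:
```python
from plant import env
import cv2
s=env.state();print(s['tcp_pos'],s['tcp_rot'],s['grip_width'],s['time'])
for n in("side","top"):
    c=env.read_camera(n);cv2.imwrite(f"pics/{n}0.png",c["color"][:,:,::-1]);print(c["camera_matrix"],c["world_to_cam"])
    print([k for k in c])
```

```text
pics
plant.py
[307.12987847 656.26521266 403.54389734] [-1.66607299e-04  2.17077812e-01  9.76153672e-01 -1.09744159e-03] 1.00013678125273 0.0
[[450.47355985   0.         321.10676456]
 [  0.         450.47355985 190.94444977]
 [  0.           0.           1.        ]] [[ 9.53953265e-01 -2.99057868e-01 -2.31853129e-02 -5.20533988e+02]
 [ 1.88607298e-01  5.37932973e-01  8.21617553e-01 -2.30905548e+02]
 [-2.33239050e-01 -7.88157667e-01  5.69567412e-01 -1.44218259e+03]
 [ 0.00000000e+00  0.00000000e+00  0.00000000e+00  1.00000000e+00]]
['color', 'camera_matrix', 'world_to_cam']
[[487.75430949   0.         314.73339748]
 [  0.         487.75430949 199.90800616]
 [  0.           0.           1.        ]] [[-2.57436061e-02 -9.99431184e-01 -2.17847409e-02  2.46655855e+01]
 [ 9.97327769e-01 -2.71676577e-02  6.78176995e-02 -5.88121775e+02]
 [-6.83709641e-02 -1.99806549e-02  9.97459866e-01 -1.54500572e+03]
 [ 0.00000000e+00  0.00000000e+00  0.00000000e+00  1.00000000e+00]]
['color', 'camera_matrix', 'world_to_cam']
```

View pics/side0.png

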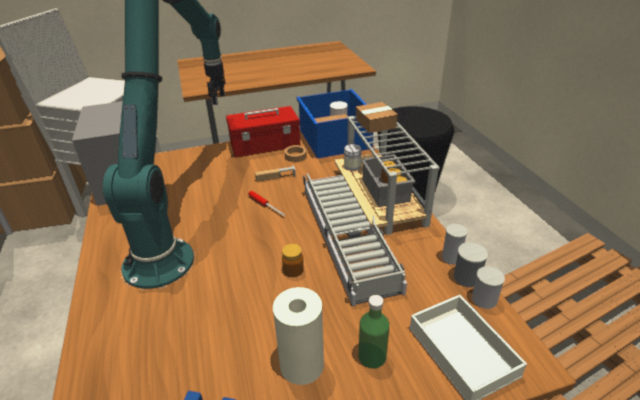

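View pics/top0.png

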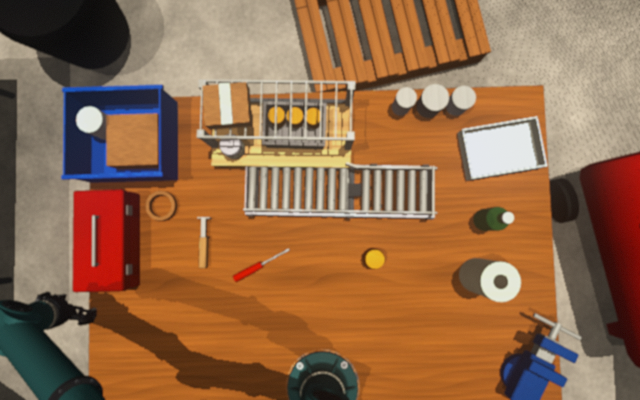

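The side view shows the hook at about (275,173), the track from (308,180) to (400,290), the crate at about (385,185), the jar at (292,260) and the screwdriver at (266,204). In the top view the hook's grip is at (204,250) and its blade at (204,217). The track runs from (246,190) to (435,190), the crate is near (294,122), the tin at (231,148), and the jar at (374,259).

Run:
```python
import cv2
a=cv2.imread("pics/top0.png");cv2.imwrite("pics/c1.png",cv2.resize(a[75:275,190:450],None,fx=3,fy=3,interpolation=cv2.INTER_CUBIC))
a=cv2.imread("pics/side0.png");cv2.imwrite("pics/c2.png",cv2.resize(a[95:305,240:450],None,fx=2.85,fy=2.85,interpolation=cv2.INTER_CUBIC))
```

```text
(no output)
```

View pics/c1.png

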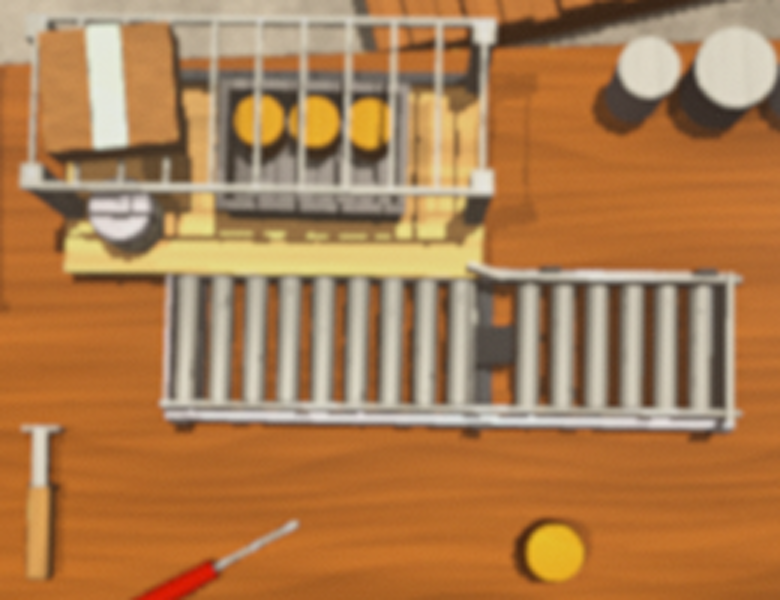

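View pics/c2.png

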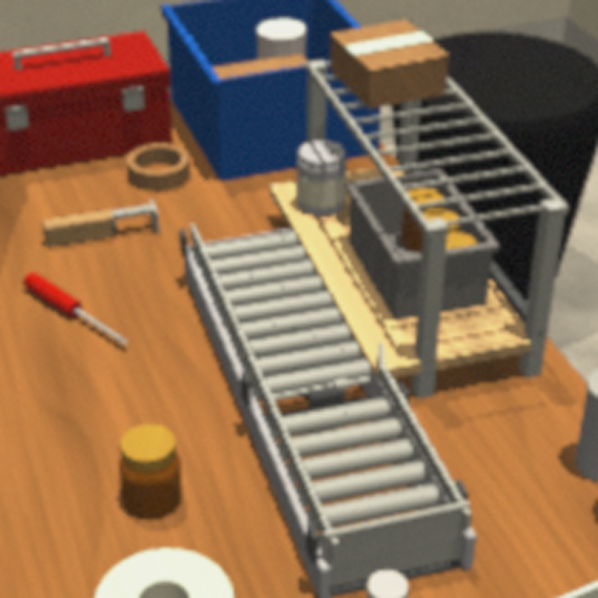

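The enlarged crops make the features clear. In the top crop (3x, offset (190,75)), the shelf's front edge runs from (66,270) to (484,272). The crate's front lip runs from (216,212) to (404,217), the hook's blade is at (41,429) and its grip end at (39,578).

Create h.py:
```python
import numpy as np
from plant import env
def cast(c,uv,z):
    K=c["camera_matrix"];W=c["world_to_cam"];R=W[:3,:3];t=W[:3,3]
    r=np.linalg.inv(K)@[uv[0],uv[1],1];d=R.T@(r*[1,-1,-1]);o=-R.T@t
    return o+d*(z-o[2])/d[2]
def proj(c,p):
    W=c["world_to_cam"];q=W[:3,:3]@np.array(p,float)+W[:3,3];q=c["camera_matrix"]@(q*[1,-1,-1]);return q[:2]/q[2]
```

Run:
```python
from h import *
np.set_printoptions(precision=1,suppress=True)
t=env.read_camera("top");s=env.read_camera("side")
T=lambda x,y,z:cast(t,(x/3+190-.33,y/3+75-.33),z)
S=lambda x,y,z:cast(s,(x/2.85+240-.33,y/2.85+95-.33),z)
for n,a in dict(shL=(66,270,56),shR=(484,273,56),farguideR=(738,278,84),trackRnear=(738,412,84),trackLnear=(163,404,84),pawl=(513,345,63),
  lipFL=(216,211,146),lipFR=(403,217,146),lipBL=(222,78,146),lipBR=(408,84,146),bladeL=(22,429,34),bladeR=(60,429,34),gripL=(27,578,36),gripR=(48,578,36),gripFL=(29,487,36),gripFR=(51,487,36),jar=(554,552,85),postFR=(482,183,230),postFL=(32,177,230),tin=(120,215,85+56),sdtip=(295,523,8)).items(): print(n,T(*a))
print('side')
for n,a in dict(shR=(385,370,56),shL=(272,188,56),lipFL=(350,192,146),lipFR=(398,256,146),lipBR=(496,245,146),bladeR=(157,204,34),bladeL=(150,204,34),gripend=(45,232,18)).items(): print(n,S(*a))
```

```text
shL [706.8 331.7  56. ]
shR [ 690.9 -108.5   56. ]
farguideR [ 674.4 -366.7   84. ]
trackRnear [ 537.1 -360.8   84. ]
trackLnear [561.  226.6  84. ]
pawl [ 613.7 -135.9   63. ]
lipFL [748.2 160.5 146. ]
lipFR [736.7 -25.  146. ]
lipBL [882.3 152.  146. ]
lipBR [870.3 -33.6 146. ]
bladeL [541.1 385.7  34. ]
bladeR [540.  345.2  34. ]
gripL [383.8 381.4  36. ]
gripR [383.2 359.1  36. ]
gripFL [479.4 378.3  36. ]
gripFR [478.8 354.9  36. ]
jar [ 400.  -168.9   85. ]
postFR [751.6 -99.4 230. ]
postFL [770.  322.4 230. ]
tin [748.  257.2 141. ]
sdtip [433.5  99.4   8. ]
side
shR [ 699.2 -107.5   56. ]
shL [708.4 324.4  56. ]
lipFL [751. 139. 146.]
lipFR [750.2 -16.3 146. ]
lipBR [869.6 -33.3 146. ]
bladeR [550.1 372.4  34. ]
bladeL [540.6 375.8  34. ]
gripend [386.5 377.9  18. ]
```

Add to h.py:
```python
from scipy.spatial.transform import Rotation as Rn
# station pose estimate
SO=np.array([619.,-86.]);SY=-0.040
def st(x,y): c,s=np.cos(SY),np.sin(SY);return SO+[c*x-s*y,s*x+c*y]
def inst(p): c,s=np.cos(SY),np.sin(SY);d=np.array(p[:2])-SO;return np.array([c*d[0]+s*d[1],-s*d[0]+c*d[1]])
def go(x,y,z,yaw):
    """delta in tool axes to bring grasp point to x,y,z, hook-direction (= -tool x) to yaw"""
    s=env.state();q=s['tcp_rot'];R=Rn.from_quat([q[1],q[2],q[3],q[0]]).as_matrix()
    g=np.array(s['tcp_pos'])+R[:,2]*env.grasp_offset
    a=np.arctan2(-R[1,0],-R[0,0])
    print('grasp',g.round(1),'yaw',round(a,4),'tilt',R[:2,2].round(4),'t',s['time'],'F',np.round(s['force'],1),'w',round(s['grip_width'],3))
    print(' delta tool',(R.T@(np.array([x,y,z])-g)).round(1),'turn',round(-(yaw-a),4))
```

```text
(no output)
```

Emit:
{"api": "jog_arm", "payload": {"plan": "0 0 0 -0.1 1;0 0 0 -0.1 1;0 0 0 -0.1 1;0 0 0 -0.1 1;0 0 0 0 1", "clamp_n": 60}}

```text
time: 0.62
tcp_pos: [307.6, 656.4, 404.4]
tcp_rot: [-0.0, 0.018, 1.0, -0.0]
force: [0.8, 0.5, 0.3]
grip_width: 0.995
grip_force: 0.0
```

```bash
python3 -c "
from h import *
go(437,368.5,25,-.031)"
```

```text
grasp [307.5 656.3 249.7] yaw -0.0363 tilt [-0.0005 -0.0005] t 0.6167 F [0.8 0.5 0.3] w 0.995
 delta tool [-140.  -282.8  224.8] turn -0.0053
```

The manual's scale: shifts go in units of 25 mm. Converting my numbers, -35 mm is -1.4, 35 mm is 1.4.

Emit:
{"api": "jog_arm", "payload": {"plan": "-0.7 -1.4 0 0 1;-0.7 -1.4 0 0 1;-0.7 -1.4 0 0 1;-0.7 -1.4 0 0 1;-0.7 -1.4 0.4 0 1;-0.7 -1.4 1 0 1;-0.7 -1.4 1.4 0 1;-0.7 -1.4 1.4 0 1;0 0 1.4 0 1;0 0 0.8 0 1;0 0 0 0 1"}}

```text
time: 1.53
tcp_pos: [427.5, 387.8, 257.8]
tcp_rot: [-0.003, 0.021, 1.0, -0.003]
force: [-0.4, 0.0, -0.5]
grip_width: 0.999
grip_force: 0.0
```

Run:
```python
from h import *
import cv2
go(437,368.5,25,-.031)
c=env.read_camera("side")["color"];cv2.imwrite("pics/s2.png",cv2.resize(c[120:260,200:360,::-1],None,fx=4,fy=4,interpolation=cv2.INTER_CUBIC))
```

```text
grasp [426.7 386.8 103.1] yaw -0.0417 tilt [-0.0056 -0.0064] t 1.5333 F [-0.4  0.  -0.5] w 0.999
 delta tool [-11.5 -17.3  78.1] turn -0.0107
```

View pics/s2.png

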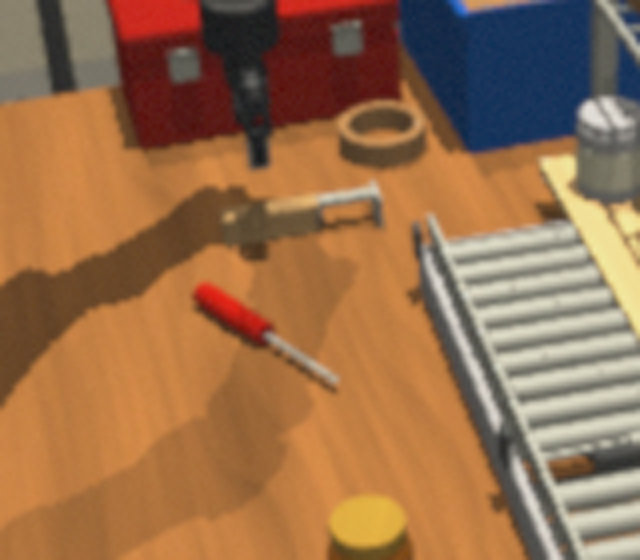

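The gripper hangs above the hook's grip, which is at crop (270,220); the hook hasn't moved. I'll let the arm settle and then work out the descent.

Emit:
{"api": "jog_arm", "payload": {"plan": "0 0 0 0 1;0 0 0 0 1;0 0 0 0 1", "quiet": true}}

```text
ok
```

```bash
python3 -c "
from h import *
go(437,368.5,25,-.031)"
```

```text
grasp [429.  391.4 108.8] yaw -0.0374 tilt [0.0024 0.0027] t 1.8333 F [-0.7 -0.6 -0.2] w 1.0
 delta tool [ -8.6 -22.8  83.7] turn -0.0064
```

Emit:
{"api": "jog_arm", "payload": {"plan": "-0.172 -0.456 0 0 1;-0.172 -0.456 0 0 1;0 0 0.8 0 1;0 0 0.8 0 1;0 0 0.8 0 1;0 0 0.64 0 1;0 0 0.32 0 1;0 0 0 0 1;0 0 0 0 1;0 0 0 0 1"}}

```text
time: 2.67
tcp_pos: [436.7, 366.6, 178.7]
tcp_rot: [0.001, 0.019, 1.0, 0.0]
force: [-0.1, 0.3, 0.6]
grip_width: 0.999
grip_force: 0.0
```

```bash
python3 -c "
from h import *
go(437,368.5,25,-.031)"
```

```text
grasp [436.9 366.7  24. ] yaw -0.0384 tilt [0.0013 0.0009] t 2.6667 F [-0.1  0.3  0.6] w 0.999
 delta tool [-0.1  1.8 -1. ] turn -0.0074
```

Close on the grip.

To row units: 1.5 mm is 0.06.

Emit:
{"api": "jog_arm", "payload": {"plan": "0 0.06 0 0 1;0 0 0 0 0;0 0 0 0 0;0 0 0 0 0;0 0 0 0 0;0 0 0 0 0;0 0 0 0 0;0 0 0 0 0", "clamp_n": 90}}

```text
time: 3.33
tcp_pos: [436.2, 368.4, 178.1]
tcp_rot: [0.0, 0.019, 1.0, 0.0]
force: [-0.8, -1.2, 4.0]
grip_width: 0.265
grip_force: 88.6
```

Emit:
{"api": "jog_arm", "payload": {"plan": "0 0 -0.4 0 0;0 0 -0.8 0 0;0 0 -1.2 0 0;0 0 -1.2 0 0;0 0 -1.2 0 0;0 0 -0.8 0 0;0 0 -0.4 0 0;0 0 0 0 0;0 0 0 0 0;0 0 0 0 0"}}

```text
time: 4.17
tcp_pos: [435.5, 367.7, 326.2]
tcp_rot: [-0.001, 0.019, 1.0, -0.001]
force: [-0.3, -0.8, -2.0]
grip_width: 0.267
grip_force: 88.2
```

Run:
```python
from h import *
import cv2
go(437,368.5,175,-.031)
for n,r in (("side",(100,240,200,340)),("top",(150,290,170,310))):
    c=env.read_camera(n)["color"];cv2.imwrite(f"pics/g_{n}.png",c[:,:,::-1])
a=cv2.imread("pics/g_side.png")[90:240,200:340];b=cv2.imread("pics/g_top.png")[150:300,150:290]
cv2.imwrite("pics/g.png",cv2.resize(np.hstack([a,b]),None,fx=2.8,fy=2.8,interpolation=cv2.INTER_CUBIC))
```

```text
grasp [435.2 367.4 171.6] yaw -0.0377 tilt [-0.0023 -0.0022] t 4.1667 F [-0.3 -0.8 -2. ] w 0.267
 delta tool [-1.8  1.2 -3.5] turn -0.0067
```

View pics/g.png

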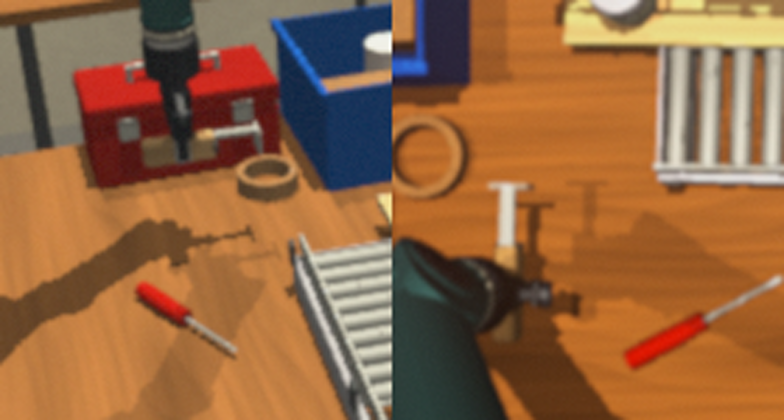

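The hook is held level. In the top half the blade runs from crop (488,186) to (530,186); I'll use that to get the blade's offset from the grasp point.

```bash
python3 -c "
from h import *
t=env.read_camera('top');s=env.read_camera('side')
p=[cast(t,((x-392)/2.8+150-.3,186/2.8+150-.3),182) for x in(488,530)];print(p)
print(cast(s,(262/2.8+200-.3,122/2.8+90-.3),182))
for v in (st(130,157),st(0,157),st(70,200)): print(v)
go(st(130-100,156)[0],st(30,156)[1],190,-.0377)
"
```

```text
[array([540.84093878, 384.45969637, 182.        ]), array([539.68693926, 340.9351365 , 182.        ])]
[553.97574904 377.08682511 182.        ]
[755.17433933  65.6758033 ]
[625.27832547  70.87441675]
[696.9418743  111.04076794]
grasp [435.5 367.7 171.6] yaw -0.0377 tilt [-0.002 -0.002] t 4.3667 F [-0.4 -0.1 -1.3] w 0.266
 delta tool [-230.8 -290.6  -18.3] turn 0.0
```

To row units: -30 mm is -1.2, -20 mm is -0.8.

Emit:
{"api": "jog_arm", "payload": {"plan": "0 -0.4 -0.32 0 0;0 -0.8 -0.36 0 0;-0.4 -1.2 0 0 0;-0.6 -1.2 0 0 0;-0.6 -1.2 0 0 0;-0.6 -1.2 0 0 0;-0.6 -1.2 0 0 0;-0.6 -1.2 0 0 0;-0.6 -1.2 0 0 0;-0.6 -1.2 0 0 0;-0.6 -0.8 0 0 0;-0.4 -0.4 0 0 0"}}

```text
time: 5.37
tcp_pos: [565.5, 58.2, 345.0]
tcp_rot: [0.0, 0.022, 1.0, -0.001]
force: [0.2, 0.1, -1.0]
grip_width: 0.267
grip_force: 88.3
```

Emit:
{"api": "jog_arm", "payload": {"plan": "0 0 0 0 0;0 0 0 0 0;0 0 0 0 0", "quiet": true}}

```text
ok
```

```bash
python3 -c "
from h import *
go(669,69.7,188,-.04)"
```

```text
grasp [563.7  65.2 189.9] yaw -0.0353 tilt [-0.0013  0.0011] t 5.6167 F [-0.4  0.1 -1.5] w 0.263
 delta tool [-105.1    8.2    1.8] turn 0.0047
```

To row units: -20 mm is -0.8, -10 mm is -0.4.

Emit:
{"api": "jog_arm", "payload": {"plan": "-0.4 0.16 0 0.005 0;-0.8 0.16 0 0 0;-0.8 0 0 0 0;-0.8 0 0 0 0;-0.8 0 0.04 0 0;-0.4 0 0.04 0 0;-0.2 0 0 0 0;0 0 0 0 0;0 0 0 0 0;0 0 0 0 0"}}

```text
time: 6.45
tcp_pos: [668.7, 67.3, 342.5]
tcp_rot: [-0.001, 0.021, 1.0, -0.0]
force: [-0.7, 0.8, -1.0]
grip_width: 0.267
grip_force: 88.3
```

Run:
```python
from h import *
import cv2
go(669,69.7,188,-.04)
t=env.read_camera("top")["color"][80:180,220:350,::-1];s=env.read_camera("side")["color"][110:230,300:440,::-1]
cv2.imwrite("pics/i1.png",np.hstack([cv2.resize(t,(390,300),interpolation=2),cv2.resize(s,(410,300),interpolation=2)[:,:410]]))
cv2.imwrite("pics/i1.png",cv2.resize(np.hstack([cv2.resize(t,(400,400*100//130),interpolation=2)[:300],cv2.resize(s,(400,343),interpolation=2)[:300]]),None,fx=1,fy=1))
```

```text
grasp [668.4  67.3 187.8] yaw -0.0419 tilt [-0.0019 -0.    ] t 6.45 F [-0.7  0.8 -1. ] w 0.267
 delta tool [-0.5  2.5 -0.2] turn -0.0019
```

View pics/i1.png

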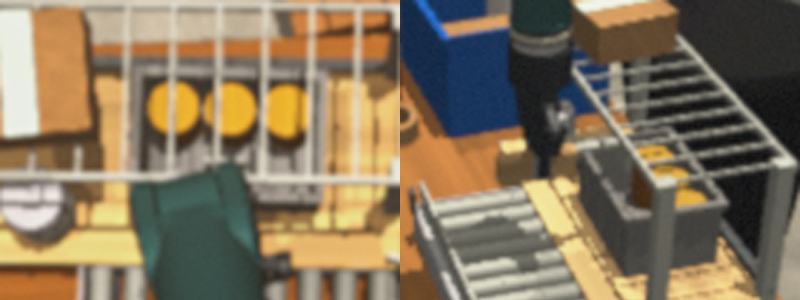

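The arm hides the blade from above, but the side view shows the shank passing over the crate's front wall at crop (585,150) and below the deck. I'll lower it now.

Emit:
{"api": "jog_arm", "payload": {"plan": "0 0.04 0.32 0 0;0 0.04 0.4 0 0;0 0 0.4 0 0;0 0 0.32 0 0;0 0 0.12 0 0;0 0 0 0 0;0 0 0 0 0"}}

```text
time: 7.13
tcp_pos: [670.0, 68.7, 303.2]
tcp_rot: [-0.0, 0.021, 1.0, -0.0]
force: [0.0, 0.7, -1.5]
grip_width: 0.265
grip_force: 88.3
```

```bash
python3 -c "
from h import *
go(669,69.7,147,-.04)"
```

```text
grasp [669.9  68.7 148.5] yaw -0.0429 tilt [-0.0007 -0.0002] t 7.1333 F [ 0.   0.7 -1.5] w 0.265
 delta tool [1.  1.  1.5] turn -0.0029
```

To row units: 8 mm is 0.32, 5 mm is 0.2.

Emit:
{"api": "jog_arm", "payload": {"plan": "0.2 0 0 0 0;0.32 0 0 0 0;0.32 0 0 0 0;0.32 0 0 0 0;0.32 0 0 0 0;0.32 0 0 0 0;0.32 0 0 0 0;0.32 0 0 0 0"}}

```text
time: 7.8
tcp_pos: [608.9, 71.5, 304.3]
tcp_rot: [0.001, 0.021, 1.0, 0.0]
force: [4.5, 0.1, -2.1]
grip_width: 0.269
grip_force: 88.3
```

```bash
python3 -c "
from h import *
go(669,69.7,147,-.04)"
```

```text
grasp [609.3  71.6 149.6] yaw -0.0426 tilt [0.0025 0.0004] t 7.8 F [ 4.5  0.1 -2.1] w 0.269
 delta tool [-59.7   0.7   2.7] turn -0.0026
```

Emit:
{"api": "jog_arm", "payload": {"plan": "0.4 0 0 0 0;0.4 0 0 0 0;0.4 0 0 0 0;0.4 0 0 0 0;0.4 0 0 0 0;0.4 0 0 0 0;0.4 0 0 0 0;0.4 0 0 0 0;0.4 0 0 0 0;0.4 0 0 0 0;0.24 0 0 0 0;0 0 0 0 0"}}

```text
time: 8.8
tcp_pos: [500.8, 75.9, 303.5]
tcp_rot: [-0.002, 0.021, 1.0, -0.0]
force: [-0.6, 0.2, -1.4]
grip_width: 0.267
grip_force: 88.6
```

Run:
```python
from h import *
import cv2
go(466,77,149,-.04)
t=env.read_camera("top")["color"][100:230,220:370,::-1]
cv2.imwrite("pics/p1.png",cv2.resize(t,None,fx=4,fy=4,interpolation=2))
```

```text
grasp [500.2  75.8 148.8] yaw -0.0421 tilt [-0.0041 -0.0008] t 8.8 F [-0.6  0.2 -1.4] w 0.267
 delta tool [34.2 -0.2 -0.1] turn -0.0021
```

View pics/p1.png

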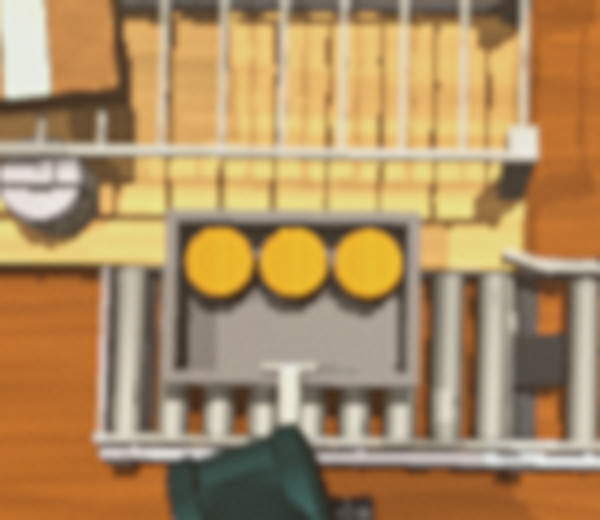

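The crate came forward straight: lip corners at crop (165,383), (419,385), (166,214) and (420,216), with the blade centred at (290,367). Its back is still over the shelf edge.

To row units: 6 mm is 0.24, 5 mm is 0.2.

Emit:
{"api": "jog_arm", "payload": {"plan": "0.2 0 0 0 0;0.32 0 0 0 0;0.32 0 0 0 0;0.24 0 0 0 0;0.16 0 0 0 0;0 0 0 0 0;0 0 0 0 0"}}

```text
time: 9.43
tcp_pos: [471.3, 77.3, 303.7]
tcp_rot: [-0.001, 0.021, 1.0, -0.0]
force: [0.5, -0.3, -0.8]
grip_width: 0.267
grip_force: 88.5
```

Run:
```python
from h import *
import cv2
go(466,77,149,-.04)
c=env.read_camera("top")
P=lambda x,y,z:cast(c,(x/4+220-.375,y/4+100-.375),z)
q=[P(*a,146) for a in((165,383),(419,385),(166,214),(420,216))];print(np.mean(q,0),inst(np.mean(q,0)),[inst(k).round(1) for k in q])
print(inst(P(97,437,84)),inst(P(600,455,84)),inst(P(590,447,84)))
cv2.imwrite("pics/p2.png",cv2.resize(c["color"][130:230,220:370,::-1],None,fx=5,fy=5,interpolation=2))
```

```text
grasp [470.9  77.2 149. ] yaw -0.0424 tilt [-0.0023 -0.0005] t 9.4333 F [ 0.5 -0.3 -0.8] w 0.267
 delta tool [ 4.9 -0.4 -0. ] turn -0.0024
[657.37204234  69.89769396 146.        ] [ 32.10710381 157.30746485] [array([-31.3, 250.5]), array([-30.4,  62.6]), array([ 94.8, 252.5]), array([95.3, 63.5])]
[-69.03017237 310.4971173 ] [-77.7407914  -76.50989016] [-71.70854112 -68.82202362]
```

View pics/p2.png

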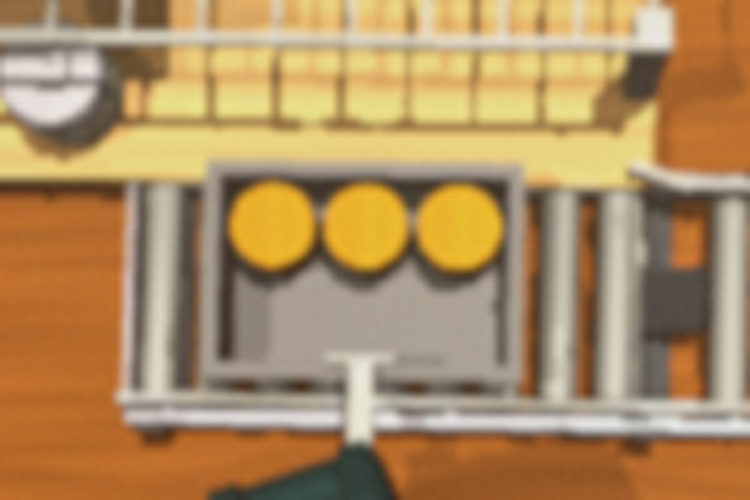

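The crate is nearly on the track, with its front lip at crop row 380 and the guide's edge at row 398. I'll draw it gently up to the near guide.

To row units: 3 mm is 0.12, 2 mm is 0.08.

Emit:
{"api": "jog_arm", "payload": {"plan": "0.12 0 0 0 0;0.12 0 0 0 0;0.08 0 0 0 0;0 0 0 0 0", "only": "force:"}}

```text
force: [2.9, -0.4, -1.2]
grip_force: 88.3
```

Emit:
{"api": "jog_arm", "payload": {"plan": "0.06 0 0 0 0;0 0 0 0 0", "only": "force:"}}

```text
force: [3.9, 0.2, -2.3]
grip_force: 88.3
```

Emit:
{"api": "jog_arm", "payload": {"plan": "0.06 0 0 0 0;0 0 0 0 0", "only": "force:"}}

```text
force: [2.5, -0.5, -1.9]
grip_force: 88.3
```

Run:
```python
from h import *
import cv2
go(466,77,149,-.04)
c=env.read_camera("top");h=cv2.cvtColor(c["color"],cv2.COLOR_RGB2HSV)
cv2.imwrite("pics/p3.png",c["color"][:,:,::-1])
```

```text
grasp [461.1  77.7 149. ] yaw -0.0427 tilt [0. 0.] t 10.15 F [ 2.5 -0.5 -1.9] w 0.27
 delta tool [-4.9 -0.5  0. ] turn -0.0027
```

Run:
```python
from h import *
import cv2
a=cv2.imread("pics/p3.png");t=env.read_camera("top")
for z,r0,r1 in((146,155,172),(146,196,222),):
    for cs in ((265,285),(305,322)):
        m=a[r0:r1,cs[0]:cs[1]].mean(1).astype(int);print(cs,[(r0+i,*v) for i,v in enumerate(m.tolist())])
print(a[196:222,250:254].mean((1,2)).astype(int),a[196:222,340:350].mean((1,2)).astype(int))
for v in (160,162,164,166,204,206,208,210): print(v,inst(cast(t,(293,v),146)).round(1),inst(cast(t,(345,v),84)).round(1),inst(cast(t,(250,v),84)).round(1),inst(cast(t,(340,v),56)).round(1))
```

```text
(265, 285) [(155, 95, 162, 194), (156, 116, 195, 223), (157, 128, 211, 232), (158, 129, 212, 232), (159, 127, 209, 232), (160, 126, 208, 232), (161, 127, 210, 231), (162, 130, 214, 232), (163, 134, 217, 232), (164, 138, 210, 225), (165, 142, 188, 201), (166, 143, 164, 175), (167, 128, 140, 151), (168, 92, 104, 115), (169, 54, 78, 97), (170, 41, 92, 123), (171, 43, 117, 155)]
(305, 322) [(155, 82, 141, 174), (156, 100, 170, 204), (157, 121, 201, 230), (158, 127, 210, 233), (159, 127, 210, 232), (160, 126, 208, 232), (161, 127, 208, 232), (162, 129, 212, 232), (163, 131, 216, 232), (164, 134, 214, 230), (165, 141, 199, 214), (166, 147, 177, 189), (167, 141, 155, 166), (168, 113, 123, 133), (169, 72, 90, 104), (170, 49, 95, 121), (171, 47, 123, 159)]
(265, 285) [(196, 126, 138, 149), (197, 127, 138, 150), (198, 127, 138, 150), (199, 128, 139, 151), (200, 128, 140, 152), (201, 128, 140, 152), (202, 128, 140, 151), (203, 128, 140, 151), (204, 129, 141, 153), (205, 134, 146, 157), (206, 141, 153, 164), (207, 140, 152, 163), (208, 123, 135, 146), (209, 99, 111, 120), (210, 80, 92, 101), (21
[... 776 characters left out ...]
, (221, 42, 105, 179)]
[190 190 189 188 190 192 195 196 196 195 194 195 200 194 160 149 185 190
 147  91  64  60  70  93 110 115] [148 148 150 152 153 154 156 156 156 155 154 154 150 158 181 180 155 167
 202 198 147  90  75  80  90 100]
160 [ 75.2 157.2] [86.3  0.5] [ 83.1 295.1] [90.4 15.2]
162 [ 69.3 157.1] [80.1  0.5] [ 76.8 294.9] [84.  15.1]
164 [ 63.3 157. ] [73.8  0.4] [ 70.6 294.8] [77.7 15. ]
166 [ 57.3 156.9] [67.6  0.3] [ 64.3 294.6] [71.3 15. ]
204 [-55.6 154.9] [-49.9  -0.8] [-53.7 291.9] [-48.5  13.7]
206 [-61.6 154.8] [-56.1  -0.9] [-59.9 291.8] [-54.7  13.6]
208 [-67.5 154.7] [-62.2  -1. ] [-66.1 291.6] [-61.   13.6]
210 [-73.4 154.6] [-68.4  -1. ] [-72.3 291.5] [-67.3  13.5]
```

The crate centre is at station x ≈ -6, y ≈ 155, square against the near guide and within tolerance. Now I'll unhook and take the hook back.

To row units: -20 mm is -0.8, 20 mm is 0.8.

Emit:
{"api": "jog_arm", "payload": {"plan": "-0.2 0 0 0 0;0 0 -0.2 0 0;0 0 -0.6 0 0;0 0 -0.8 0 0;0 0 -0.8 0 0;0 0 -0.2 0 0;0 0.4 0 0 0;0 0.8 0 0 0;0 1.2 0 0 0;0 1.4 0 0 0;0 1.4 0 0 0;0 1.4 0 0 0"}}

```text
time: 11.25
tcp_pos: [472.2, 244.3, 367.2]
tcp_rot: [-0.001, 0.021, 1.0, -0.001]
force: [0.5, 0.1, -1.1]
grip_width: 0.273
grip_force: 88.5
```

Emit:
{"api": "jog_arm", "payload": {"plan": "0.2 1.4 0 0 0;0.2 1.4 0 0 0;0.2 1 0 0 0;0.2 0.4 0 0 0;0 0 0 0 0;0 0 0 0 0;0 0 0 0 0", "quiet": true}}

```text
ok
```

```bash
python3 -c "
from h import *
go(436,368,24,-.038)"
```

```text
grasp [457.7 345.3 213.1] yaw -0.0451 tilt [-0.0014 -0.0032] t 11.8333 F [ 0.3 -0.9 -1.7] w 0.262
 delta tool [ 22.5  22.3 189.1] turn -0.0071
```

Emit:
{"api": "jog_arm", "payload": {"plan": "0.44 0.44 0.4 0 0;0.44 0.44 1 0 0;0 0 1.4 0 0;0 0 1.4 0 0;0 0 1.2 0 0;0 0 0.8 0 0;0 0 0.48 0 0;0 0 0.24 0 0;0 0 0 0 0;0 0 0 0 0"}}

```text
time: 12.67
tcp_pos: [437.5, 370.6, 196.5]
tcp_rot: [0.001, 0.022, 1.0, 0.0]
force: [0.7, 0.2, -1.4]
grip_width: 0.269
grip_force: 88.5
```

```bash
python3 -c "
from h import *
go(436,368,23.5,-.038)"
```

```text
grasp [437.7 370.7  41.8] yaw -0.044 tilt [0.0012 0.0006] t 12.6667 F [ 0.7  0.2 -1.4] w 0.269
 delta tool [ 1.6 -2.8 18.3] turn -0.006
```

To row units: 6 mm is 0.24, 4 mm is 0.16.

Emit:
{"api": "jog_arm", "payload": {"plan": "0 0 0.24 0 0;0 0 0.2 0 0;0 0 0.16 0 0;0 0 0 0 0;0 0 0 0 0", "only": "pos|force"}}

```text
tcp_pos: [436.6, 371.0, 180.6]
force: [0.7, -0.8, -0.6]
grip_force: 88.5
```

Emit:
{"api": "jog_arm", "payload": {"plan": "0 0 0.08 0 0;0 0 0 0 0;0 0 0 0 0", "only": "pos|force"}}

```text
tcp_pos: [436.7, 371.1, 178.7]
force: [0.5, 0.6, -1.9]
grip_force: 88.5
```

Emit:
{"api": "jog_arm", "payload": {"plan": "0 0 0.04 0 0;0 0 0 0 0;0 0 0 0 0", "only": "pos|force"}}

```text
tcp_pos: [436.8, 371.1, 178.1]
force: [-0.6, -0.3, 2.2]
grip_force: 89.1
```

The hook is on the bench at the height I picked it from. Release it, go up, and check.

Emit:
{"api": "jog_arm", "payload": {"plan": "0 0 0 0 0.35;0 0 0 0 0.5;0 0 0 0 0.8;0 0 0 0 0.8;0 0 0 0 0.8", "only": "grip"}}

```text
grip_width: 0.799
grip_force: 0.0
```

Emit:
{"api": "jog_arm", "payload": {"plan": "0 0 -0.2 0 0.8;0 0 -0.6 0 0.8;0 0 -1.2 0 0.8;0 0 -1.4 0 0.8;0 0 -1.4 0 0.8;0 0 -1.4 0 0.8;0 -0.4 -0.8 0 0.6;0 -0.8 0 0 0.3;0 -0.8 0 0 0;0 -0.4 0 0 0;0 0 0 0 0;0 0 0 0 0", "quiet": true}}

```text
ok
```

Run:
```python
from h import *
import cv2
go(437,300,180,-.04)
t=env.read_camera("top")["color"][100:300,150:450,::-1]
cv2.imwrite("pics/r1.png",cv2.resize(t,None,fx=2.6,fy=2.6,interpolation=2))
```

```text
grasp [434.2 311.  198. ] yaw -0.0437 tilt [0.0001 0.0004] t 15.0 F [0.3 1.4 0.5] w 0.003
 delta tool [ -3.3 -10.9  18. ] turn -0.0037
```

View pics/r1.png

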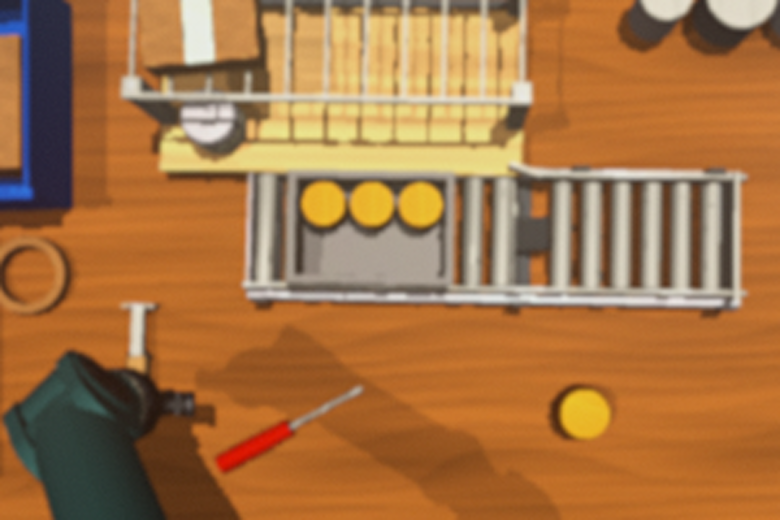

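The hook is on the bench with its blade at crop (138,306), and the crate waits square on the track, lip from (288,178) to (455,290). Next I'll bring the closed fingers to its left end.

To row units: -20 mm is -0.8, -5 mm is -0.2.

Emit:
{"api": "jog_arm", "payload": {"plan": "-0.4 -0.2 0 0 0;-0.8 -0.4 0 0 0;-1 -0.6 0 0 0;-1 -0.6 0 0 0;-1 -0.6 0 0 0;-1 -0.6 0 0 0;-1 -0.6 0 0 0;-0.8 -0.4 0 0 0;-0.4 -0.2 0 0 0;0 0 0 0 0;0 0 0 0 0;0 0 0 0 0", "quiet": true}}

```text
ok
```

```bash
python3 -c "
from h import *
go(*st(-4,290),133,-.04)"
```

```text
grasp [612.9 200.2 197.6] yaw -0.0401 tilt [-0.002   0.0008] t 16.05 F [0.3 0.3 0.8] w 0.002
 delta tool [-13.7   4.3  64.6] turn -0.0001
```

To row units: 20 mm is 0.8, 12 mm is 0.48.

Emit:
{"api": "jog_arm", "payload": {"plan": "-0.28 0.08 0.4 0 0;-0.28 0.08 0.8 0 0;0 0 0.8 0 0;0 0 0.48 0 0;0 0 0.12 0 0;0 0 0 0 0;0 0 0 0 0", "only": "force:"}}

```text
force: [-0.2, -0.5, 0.4]
grip_force: 0.0
```

```bash
python3 -c "
from h import *
go(*st(-4,150),133,-.04)"
```

```text
grasp [628.6 202.2 133.3] yaw -0.042 tilt [0.0002 0.0003] t 16.6333 F [-0.2 -0.5  0.4] w -0.001
 delta tool [   1.8 -138.4    0.2] turn -0.002
```

Emit:
{"api": "jog_arm", "payload": {"plan": "0 -0.24 0 0 0;0 -0.48 0 0 0;0 -0.48 0 0 0;0 -0.48 0 0 0;0 -0.48 0 0 0;0 -0.48 0 0 0;0 -0.48 0 0 0;0 -0.48 0 0 0;0 -0.48 0 0 0;0 -0.48 0 0 0;0 -0.48 0 0 0;0 -0.24 0 0 0"}}

```text
time: 17.63
tcp_pos: [622.8, 67.3, 287.6]
tcp_rot: [-0.0, 0.022, 1.0, -0.001]
force: [0.4, 3.9, 2.7]
grip_width: -0.002
grip_force: 2.7
```

```bash
python3 - <<'E'
from h import *
import cv2
go(*st(-4,-48),133,-.04)
t=env.read_camera("top")["color"][100:300,150:450,::-1]
cv2.imwrite("pics/r2.png",cv2.resize(t,None,fx=2.6,fy=2.6,interpolation=2))
E
```

```text
grasp [622.7  67.1 132.9] yaw -0.0449 tilt [-0.0006 -0.0012] t 17.6333 F [0.4 3.9 2.7] w -0.002
 delta tool [ 6.000e-01 -2.011e+02  1.000e-01] turn -0.0049
```

View pics/r2.png

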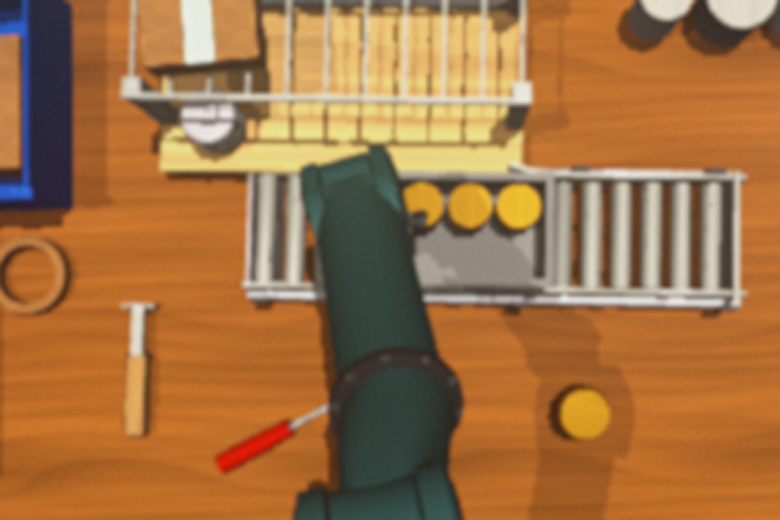

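The crate is on the stop and still square, with its right lip at crop column 554. Keep pushing.

The manual's scale: shifts go in units of 25 mm. Converting my numbers, -11 mm is -0.44, -8 mm is -0.32.

Emit:
{"api": "jog_arm", "payload": {"plan": "0 -0.32 0 0 0;0 -0.44 0 0 0;0 -0.44 0 0 0;0 -0.44 0 0 0;0 -0.44 0 0 0;0 -0.44 0 0 0;0 -0.44 0 0 0;0 -0.44 0 0 0;0 -0.44 0 0 0;0 -0.44 0 0 0;0 -0.44 0 0 0;0 -0.44 0 0 0", "only": "force:"}}

```text
force: [-0.3, 1.5, 0.5]
grip_force: 0.7
```

Emit:
{"api": "jog_arm", "payload": {"plan": "0 -0.44 0 0 0;0 -0.44 0 0 0;0 -0.44 0 0 0;0 -0.44 0 0 0;0 -0.32 0 0 0;0 -0.16 0 0 0;0 0 0 0 0;0 0 0 0 0", "only": "force:"}}

```text
force: [0.2, -0.0, -0.1]
grip_force: 0.0
```

```bash
python3 - <<'E'
from h import *
import cv2
go(*st(-4,-48),133,-.04)
t=env.read_camera("top")["color"];cv2.imwrite("pics/r3.png",t[:,:,::-1])
# yellow lids in the track area
h=cv2.cvtColor(t,cv2.COLOR_RGB2HSV);m=cv2.inRange(h,(18,180,150),(32,255,255))[160:215,240:450]
n,l,s,ce=cv2.connectedComponentsWithStats(m)
c=env.read_camera("top")
for i in range(1,n):
    if s[i,4]>60:print(s[i,4],ce[i]+[240,160],inst(cast(c,ce[i]+[240,160],135)))
E
```

```text
grasp [ 615.5 -115.5  133.2] yaw -0.0433 tilt [ 0.0009 -0.0003] t 19.35 F [ 0.2 -0.  -0.1] w 0.005
 delta tool [  1.6 -18.4   0.2] turn -0.0033
227 [392.8061674  179.51101322] [  21.72323723 -139.97151787]
238 [411.56722689 179.76890756] [  21.6114008  -195.48411097]
```

Emit:
{"api": "jog_arm", "payload": {"plan": "0 -0.2 0 0 0;0 -0.24 0 0 0;0 -0.24 0 0 0;0 -0.2 0 0 0;0 -0.12 0 0 0;0 0 0 0 0;0 0 0 0 0", "only": "force:"}}

```text
force: [0.2, -0.6, 0.3]
grip_force: 0.0
```

```bash
python3 -c "
from h import *
go(*st(-4,-54),133,-.04)"
```

```text
grasp [ 613.8 -140.9  133. ] yaw -0.0439 tilt [-0.0002 -0.0004] t 20.0333 F [ 0.2 -0.6  0.3] w 0.003
 delta tool [ 1.  1. -0.] turn -0.0039
```

Emit:
{"api": "jog_arm", "payload": {"plan": "0 0.32 0 0 0;0 0.8 -0.8 0 0;0 1.2 -1.4 0 0;0 1.2 -1.4 0 0;0.6 1.4 -0.4 0 0;1 1.4 0 0 0;1.2 1.4 0 0 0;1.2 1.4 0 0 0;0.6 0.8 0 0 0;0 0 0 0 0;0 0 0 0 0;0 0 0 0 0", "only": "force:"}}

```text
force: [0.5, 0.2, -0.9]
grip_force: 0.0
```

Run:
```python
from h import *
import cv2
c=env.read_camera("top");t=c["color"]
h=cv2.cvtColor(t,cv2.COLOR_RGB2HSV);m=cv2.inRange(h,(18,180,150),(32,255,255))[160:215,240:450]
n,l,s,ce=cv2.connectedComponentsWithStats(m)
for i in range(1,n):
    if s[i,4]>60:print(s[i,4],ce[i]+[240,160],inst(cast(c,ce[i]+[240,160],135)))
s=env.read_camera("side")["color"]
cv2.imwrite("pics/f.png",np.hstack([cv2.resize(t[140:240,330:450,::-1],(400,333),interpolation=2),cv2.resize(s[190:310,290:434,::-1],(400,333),interpolation=2)]))
print(env.state()['joint_velocities'],env.state()['time'])
```

```text
224 [382.44196429 179.29910714] [  21.99259278 -109.26189789]
232 [401.18103448 179.61637931] [  21.70241929 -164.76407179]
238 [420.08403361 179.94957983] [  21.37099314 -220.65261449]
[ 1.07702075e-02  4.37358395e-03  1.12566039e-03  6.60777293e-04
 -3.10357575e-03 -4.93474124e-04 -9.49998117e-05] 21.1333
```

View pics/f.png

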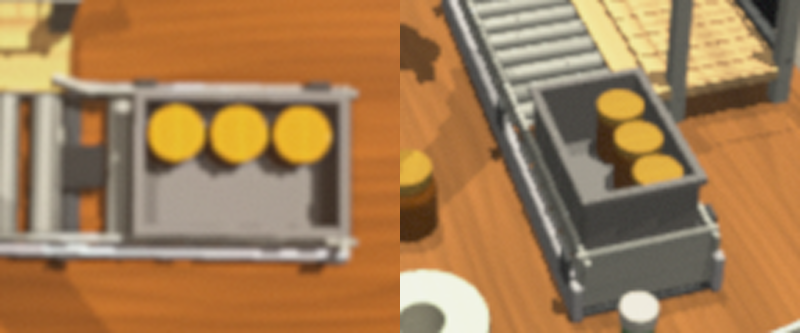

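The crate sits square in the bay with its centre at station y ≈ -165. The stop's nose at crop (105,165) is clear to the left of the crate's lip at column 133, and the robot touches nothing.

```bash
python3 -c "
from plant import env
print(env.hand_in())"
```

```text
the job is handed in; nothing more can be done
None
```

The job is handed in, though hand-in gave no verdict: the crate is square in the packing bay at station y ≈ -165 mm and clear of the stop, and the hook is back on the bench; I saw no bystander moved.

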